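Tip the tail block onto its marked spot

TASK

The dark wooden tail block stands on end on the plywood board between two taped outlines. Push it near its top with the fingers so that it topples and lies flat inside the blue taped outline, take the fingers away and let it come to rest there, then press down on it firmly for about a second to bed it, and move clear. Do not pick the block up, and leave the bottle, the thumb plane, the eraser and the bone blank where they are.

Things in the scene. Friction and masses are not known exactly. Their poses are not given: they have to be found in the camera images.
- tail_block: dark brown wooden block standing on end, 110 mm tall, 70 wide, 32 thick, 0.13-0.25 kg, loose; small black hole in each broad face. Origin: centre of its foot. z up its length, x along the 70 mm, y through the 32 mm; broad faces look along +y and -y, towards the two outlines (within 0.1 rad). Tips about its foot edge, foot grips when pushed near the top. If it lies off, it may be nudged
- block_mid (a point): centre of the block's volume, 55 mm from its foot; 28 mm above the bench when the block lies flat on the board
- block_corner0 (a point): point on the block's mid-plane (half its thickness) at the foot end, -x side
- block_corner1 (a point): point on the block's mid-plane (half its thickness) at the foot end, +x side
- block_corner2 (a point): point on the block's mid-plane (half its thickness) at the top end, -x side
- block_corner3 (a point): point on the block's mid-plane (half its thickness) at the top end, +x side
- blue_outline: blue tape rectangle stuck flat on the board (no height). Origin: its centre, on the board's top. Inner opening 100 mm along its x and 130 mm along its y, tape 8 mm wide (outside 116 x 146 mm); its y is parallel to the board's y. It may lie on either side of the block
- red_outline: the same rectangle in red tape on the other side of the block; not to be used
- board: fixed plywood board, 260 mm along its x, 420 along its y, 12 mm thick; origin: centre of its underside, on the bench. The outlines' centres lie 78 mm from its centre along +y and -y; the block stands near its centre; the four small things stand in the outer 65 mm strips along its two long edges
- oil_bottle: small white bottle with a black cap, 40 mm across, 93 mm tall, standing upright on the board; origin: centre of its underside; to be left alone
- thumb_plane: small brass thumb plane with a dark knob, 54 x 81 x 35 mm, on the board; origin: centre of its underside; to be left alone
- eraser: white eraser in a blue sleeve, 28 x 47 x 13 mm, on the board; origin: centre of its underside; to be left alone
- nut_blank: off-white bone bar, 20 x 55 x 10 mm, on the board; origin: centre of its underside; to be left alone
Not all that is in view belongs to the job. There is more than one size of the tail_block; the job needs the smaller.

How it is judged:
By the outcome, as a careful person would: the job done as asked, in the order asked, and still so for the second after the job is handed in, with the robot touching nothing.
It also fails if it takes over 40 s, if anything falls off the work surface, if the arm or the gripper's body presses on something with over 40 N, if the wrist force passes 120 N, or if a joint passes its speed limit or range.

ROBOT

A 7-joint arm with a two-finger parallel gripper is mounted at the origin on a cart in front of the work surface, level with it; the furniture and walls round the work are solid. World frame = base frame: x ahead of the robot, y to its left, z up, the work surface at z = 0. Lengths are in mm, angles in rad, forces in N, time in s.
With the tool pointing down it reaches from about 400 to 850 mm from the base axis. Payload 10.4 kg.
Tool frame: the origin (TCP) lies midway between the tips of the shut fingers; the grasp point (between the pads) lies 19 mm behind it; z points along the fingers, y is the line along which they close (so a half turn about z gives the same grasp; the last joint's range is limited). The gripper opens to 87 mm and grips with 3 to 60 N. Pads are 19 mm wide; open, the fingers measure 117 mm over their backs; the gripper's body (75 mm by 190 mm) begins 51 mm behind the grasp point.
Start: joints at [-1.348, 0.332, -0.065, 1.46, 0.022, 1.35, -0.088], TCP at [152.068, 606.244, 186.676] pointing down, gripper open.
Joint ranges: [-2.6, 2.6], [-0.5, 2.12], [-1.47, 1.34], [0.16, 2.42], [-1.27, 4.41], [0.06, 2.06], [-2.6, 2.6]. Speed limits (rad/s): [2.22, 2.22, 2.79, 2.79, 3.14, 3.14, 3.14].

INTERFACE

Orientations are given as a rotation vector (axis times angle).
In Python, from station import arm gives the robot as it stands.
- The arm moves only by the tool arm_command, never from a script. Its argument "plan" is a list of rows, each an object of numbers: "claw": the closure, from 0 (fully open) to 1 (shut); "x", "y", "z": the shift along the tool's x, y, z as a fraction of full scale; "roll": the turn about the tool's z as a fraction of full scale. A call has 1 to 20 rows; each row shifts and turns the commanded pose from where the row before left it, along the tool's axes as they then stand; what a row does not reach is not made up. Full scale, the value 1, is 2 cm for a shift and 0.08 rad for a turn. A row lasts 1/10 s, in which the tool goes at most 50 mm and 8.59 degrees, less where a joint would pass 70% of its speed; a pose out of reach is approached as far as the arm can. A call with a number of a shift or a turn outside -1 to 1 is refused whole. A call with a gripper value outside its range is refused whole. The fingers move at their own pace and stop on an object; "grip_force" is the grip in N (left out, the last holds). Time passes only in rows, so rows that do not move let the fingers close. It gives the time, the measured TCP pose, the force, the opening and the grip force at its end, in the units of the state.
- arm.observe(): the state, without advancing time (a new reading comes with each control period).
- arm.snapshot(name): name is "scene" or "side" or "wrist"; returns a dict with "image" (480x640x3 uint8, red, green, blue), "depth" (480x640 float32, mm along the optical axis (not along the pixel's ray), 0 where there is no reading), "camera_matrix" (3x3 intrinsics, pixels), "pose" (4x4, takes a point from camera to world coordinates). Camera axes: x right, y down, z forward; pixel columns grow to the right and rows downward; lengths in mm; the calibration is good to about 2 mm. A picture is of the moment at which its call begins.
- arm.close_job(): hands the job in; it is judged then, once.
The state is a dict: "time": time; "qpos": joint angles; "joint_vel": joint speeds; "joint_efforts": joint torques, N m; "tool_pos": TCP position; "eef_rot": TCP orientation; "ft_force": force on the tool from outside, world axes, zero at the start; "moment": the same for the moment, N m; "grip_width": finger opening in mm; "grip_force": force on a finger pad.
Only numpy, scipy, OpenCV 4.12 (cv2) and the standard library are available. Lean on these libraries where they do the work, as an engineer would, in place of code of your own. Each camera call takes 0.05 s, during which the arm holds its last target. There are 200 camera calls.

## Working session

There is one attempt and no reset: what is moved stays moved. The work goes in short steps, Python scripts to look and compute and a tool call to move; the robot and the scene stay as the last step left them, time stands still between calls to the robot, and variables do not carry over. Pictures are saved under pics/ and viewed, at most 10 in all, crops included, and the job is handed in when it is done.

Besides the shell and the picture viewer there is one more tool, called after ">>>" as name([rows], argument=value, ...), one row to a line, values as JSON. arm_command: Moves the arm, as the interface text tells. Shift numbers are shares of 2 cm and turn numbers shares of 0.08 rad, none past 1 either way. Its arguments: {"type":"object","properties":{"plan":{"type":"array"},"grip_force":{"type":"number"}},"required":["plan"]}

```bash
mkdir -p pics
cat > h.py <<'E'
from station import arm
import numpy as np, cv2
def snap(n,f):
    s=arm.snapshot(n); cv2.imwrite(f'pics/{f}.png',s['image'][:,:,::-1]); np.savez(f'{f}.npz',**s); return s
def pts(s):
    d=s['depth'];K=s['camera_matrix'];v,u=np.mgrid[:480,:640]
    p=np.stack([(u-K[0,2])/K[0,0]*d,(v-K[1,2])/K[1,1]*d,d],-1)
    return p@s['pose'][:3,:3].T+s['pose'][:3,3]
E
python3 - <<'E'
from h import *
a=snap('scene','a');b=snap('side','b')
print(a['pose'].round(2),b['pose'].round(2)); print(arm.observe())
E
```

```text
[[ 5.4000e-01 -6.6000e-01  5.3000e-01  1.1810e+01]
 [-8.4000e-01 -4.2000e-01  3.3000e-01 -2.8934e+02]
 [ 1.0000e-02 -6.2000e-01 -7.8000e-01  8.6258e+02]
 [ 0.0000e+00  0.0000e+00  0.0000e+00  1.0000e+00]] [[-9.8000e-01 -1.0000e-01  1.4000e-01  3.7562e+02]
 [-1.7000e-01  4.5000e-01 -8.8000e-01  9.6475e+02]
 [ 2.0000e-02 -8.9000e-01 -4.6000e-01  5.7557e+02]
 [ 0.0000e+00  0.0000e+00  0.0000e+00  1.0000e+00]]
{'time': 0.1, 'qpos': array([-1.34759909,  0.33279067, -0.06468165,  1.46083794,  0.02164651,
        1.34988802, -0.08848633]), 'joint_vel': array([ 1.17185051e-03, -5.05914697e-04,  3.09022092e-04, -1.71467678e-03,
        9.98172432e-04, -1.61961303e-03,  8.62812704e-06]), 'joint_efforts': array([ 7.91801285e-04, -6.24549007e+01,  2.42301438e-02, -3.90716529e+01,
       -6.13395497e-02,  3.66192078e-02,  9.99766780e-05]), 'tool_pos': array([152.02200399, 605.84196902, 185.95399256]), 'eef_rot': array([-3.85081101e-01, -3.11785688e+00,  1.92733602e-03]), 'ft_force': array([0.25200296, 0.51923929, 0.04282187]), 'moment': array([ 0.03763667, -0.05957137,  0.02585909]), 'grip_force': 0.0, 'grip_width': 87.19786515278368}
```

View pics/a.png

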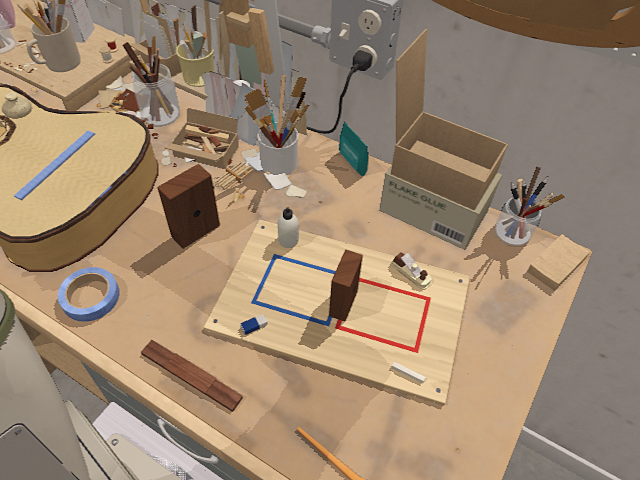

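View pics/b.png

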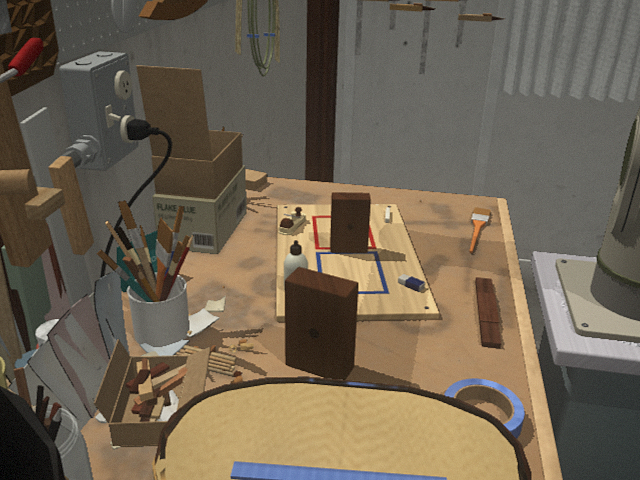

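Scene view: candidates are the large dark block on the bench at (190,205), the dark strip at (190,375), and the block on the board between the outlines at (346,285), which is smaller and my choice. The blue outline is on the left at (295,290), and red is on the right. The bottle is at (288,228), the eraser at (253,325), the plane at (412,268) and the bone blank at (408,372).

Run:
```python
from h import *
s=dict(np.load('a.npz'));P=pts(s);im=s['image'];h=cv2.cvtColor(im,cv2.COLOR_RGB2HSV)
box=np.zeros((480,640),bool);box[215:410,200:475]=1
H=P[...,2]
def rect(m,n):
    m=cv2.morphologyEx(m.astype('uint8'),cv2.MORPH_OPEN,np.ones((2,2)))>0
    p=P[m][:,:2].astype('f4'); print(n,len(p),cv2.minAreaRect(p),'z',np.median(P[m][:,2]).round(1))
flat=box&(abs(H-12)<5)
blue=flat&(h[...,0]>98)&(h[...,0]<125)&(h[...,1]>130)
blue[315:340,235:272]=0
rect(blue,'blue')
rect(flat&((h[...,0]<6)|(h[...,0]>174))&(h[...,1]>150),'red')
reg=lambda x0,x1,y0,y1:(np.arange(640)[None]>=x0)&(np.arange(640)[None]<x1)&(np.arange(480)[:,None]>=y0)&(np.arange(480)[:,None]<y1)
rect(reg(325,368,245,325)&(H>117)&(H<128),'blocktop')
rect(reg(325,368,245,325)&(H>30)&(H<128),'block all')
rect(reg(270,305,200,250)&(H>30)&(H<115),'bottle');rect(reg(385,435,245,290)&(H>20),'plane')
rect(reg(235,272,312,340)&(H>18),'eraser');rect(reg(385,430,355,385)&(H>17),'nut')
m=reg(155,220,160,245)&(H>20);rect(m,'big');print('big max z',np.percentile(H[m],99), 'block max',np.percentile(H[reg(325,368,245,325)],99))
m=reg(0,160,80,270)&(H>20);print('guitar',np.percentile(P[m],[2,98],axis=0).round())
cv2.imwrite('pics/c.png',cv2.resize(im[200:420,190:490,::-1],None,fx=2.6,fy=2.6,interpolation=2))
```

```text
blue 582 ((261.1017150878906, -85.12069702148438), (628.9898681640625, 140.6741943359375), 26.717334747314453) z 11.7
red 787 ((291.4547119140625, -191.75802612304688), (589.458740234375, 143.9428253173828), 13.553332328796387) z 11.5
blocktop 701 ((304.8996887207031, -146.74717712402344), (650.5110473632812, 42.22215270996094), 22.230045318603516) z 121.0
block all 1468 ((304.84405517578125, -146.498779296875), (650.5081176757812, 44.041954040527344), 22.113981246948242) z 107.7
bottle 578 ((318.4721374511719, -66.86517333984375), (756.7811889648438, 37.959869384765625), 33.08822250366211) z 66.3
plane 617 ((349.2843933105469, -224.80963134765625), (683.0244140625, 75.50161743164062), 17.13324546813965) z 28.3
eraser 277 ((193.75022888183594, -110.10336303710938), (508.7066955566406, 46.23035430908203), 39.37818908691406) z 23.3
nut 197 ((438.9053955078125, -223.7094268798828), (12.74867057800293, 54.88763427734375), 7.3526835441589355) z 20.6
big 3172 ((297.7242431640625, 66.65133666992188), (906.62353515625, 109.33458709716797), 44.353729248046875) z 102.2
big max z 144.73502598174363 block max 123.32452050523587
guitar [[251. 401.  25.]
 [688. 787. 116.]]
```

View pics/c.png

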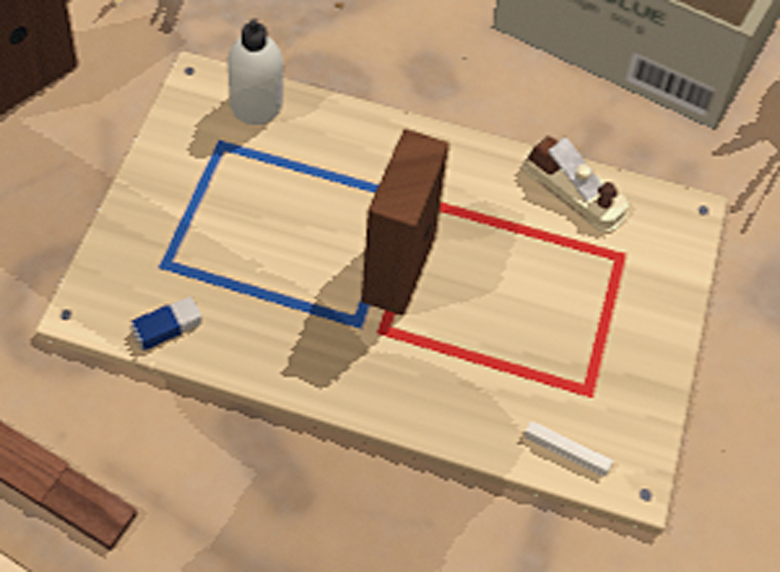

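Crop: the chosen block stands at (400,220), with its broad faces towards the two outlines. The rectangles came out wrong, which I suspect is an array-layout problem, so I'm refitting them.

```bash
cat > m.py <<'E'
from h import *
def load(f):
    s=dict(np.load(f));return s,pts(s)
def rect(P,m,n,op=1):
    if op: m=cv2.morphologyEx(m.astype('uint8'),cv2.MORPH_OPEN,np.ones((2,2)))>0
    p=P[m]; ok=p[:,2]<200; p=p[ok]
    r=cv2.minAreaRect(np.ascontiguousarray(p[:,:2],np.float32).reshape(-1,1,2))
    print(n,len(p),np.round(r[0],1),np.round(r[1],1),round(r[2],1),'z',np.percentile(p[:,2],[2,50,98]).round(1));return r
def reg(x0,x1,y0,y1):
    m=np.zeros((480,640),bool);m[y0:y1,x0:x1]=1;return m
E
python3 - <<'E'
from m import *
s,P=load('a.npz');im=s['image'];h=cv2.cvtColor(im,cv2.COLOR_RGB2HSV);H=np.where(s['depth']>0,P[...,2],999)
flat=reg(200,475,215,410)&(abs(H-12)<5)
blue=flat&(h[...,0]>98)&(h[...,0]<125)&(h[...,1]>130)
blue[315:340,235:272]=0
rect(P,blue,'blue')
rect(P,flat&((h[...,0]<6)|(h[...,0]>174))&(h[...,1]>150),'red')
b=reg(325,368,245,325)
rect(P,b&(H>117)&(H<128),'blocktop');rect(P,b&(H>30)&(H<128),'block all')
rect(P,reg(270,305,200,250)&(H>30)&(H<115),'bottle');rect(P,reg(385,435,245,290)&(H>20)&(H<60),'plane')
rect(P,reg(235,272,312,340)&(H>18)&(H<40),'eraser');rect(P,reg(385,430,355,385)&(H>17)&(H<40),'nut')
rect(P,reg(155,220,160,245)&(H>20)&(H<200),'big');rect(P,reg(0,150,80,270)&(H>20)&(H<200),'guitar')
rect(P,reg(380,510,110,250)&(H>20)&(H<900),'box')
print(P[265,350],P[170,400],H[35:40,412])
E
```

```text
blue 581 [483.1  15. ] [117.  143.7] 14.0 z [ 8.6 11.7 14.9]
red 784 [ 520.4 -136.5] [118.3 144. ] 13.6 z [ 8.5 11.5 14.6]
blocktop 698 [538.8 -58.8] [153.2  30. ] 11.2 z [106.5 121.  123.5]
block all 1463 [538.3 -59.5] [154.4  30.3] 10.7 z [ 12.1 107.4 123.1]
bottle 576 [594.6 101.9] [104.   35.4] 17.0 z [ 9.  66.3 99.2]
plane 615 [ 635.1 -143.8] [76.  56.6] 73.9 z [15.3 28.3 45. ]
eraser 273 [376.5  38.3] [19.9 48.3] 63.8 z [11.9 23.3 26.7]
nut 197 [ 438.9 -223.7] [12.7 54.9] 7.4 z [12.  20.6 23.6]
big 3143 [556.2 281.2] [231.1  75.7] 13.5 z [ 17.4 101.7 143.7]
guitar 21877 [487.8 611.2] [593.1 383.4] 32.4 z [ 21.9  92.9 110.9]
box 13732 [809.6 -95.9] [152.7 338. ] 0.3 z [ 22.8 119.4 191.8]
[505.10142719 -66.94901031 120.93063356] [741.4040246  -38.97448376 126.91576394] [310.43438981 307.17672294 305.47404918 302.32787313 302.67940089]
```

Run:
```python
from m import *
s,P=load('a.npz');H=np.where(s['depth']>0,P[...,2],999);h=cv2.cvtColor(s['image'],cv2.COLOR_RGB2HSV)
dark=h[...,2]<140
m=reg(325,368,245,325)&(H>119)&(H<126)&dark
n,l,st,_=cv2.connectedComponentsWithStats(m.astype('uint8'));m=l==1+np.argmax(st[1:,4]);rect(P,m,'top scene',0)
s,P=load('b.npz');H=np.where(s['depth']>0,P[...,2],999);dark=s['image'].max(2)<140
m=reg(325,375,185,260)&(H>116)&(H<128)&dark
n,l,st,_=cv2.connectedComponentsWithStats(m.astype('uint8'));m=l==1+np.argmax(st[1:,4]);rect(P,m,'top side',0)
m=reg(335,366,200,245)&(H>30)&(H<112)
q=P[m];c=np.polyfit(q[:,0],q[:,1],1);print('face yaw',np.arctan(c[0]),np.polyval(c,505),q[:,0].min(),q[:,0].max(), np.percentile(q[:,0],[1,99]))
q=P[reg(325,375,215,240)&(H>20)&(H<115)&dark];print(np.percentile(q,[1,50,99],axis=0).round(1))
```

```text
top scene 647 [497.9 -65.9] [70.  31.7] 10.5 z [119.2 121.2 123.6]
top side 375 [497.5 -62.1] [68.2 37. ] 9.8 z [116.4 121.7 123.8]
face yaw 0.1843757584484192 -46.46943151251617 465.91731352266123 523.1761576841774 [467.28444181 522.56688526]
[[461.8 -57.7  40. ]
 [495.4 -48.3  65.7]
 [529.6 -40.3  90.4]]
```

Measured: block centre (498,-65), yaw 0.184. Blue centre (483,15), board yaw 0.239. Toppling should leave the block about 10 mm short of the outline's centre, so a nudge will probably follow. First I'll shut the fingers and line tool y up with the push direction (-0.183, 0.983).

>>> arm_command([
  {"claw": 1, "roll": -0.9},
  {"claw": 1, "roll": -0.9},
  {"claw": 1, "roll": -0.9},
  {"claw": 1, "roll": -0.9},
  {"claw": 1, "roll": -0.9},
  {"claw": 1, "roll": -0.84},
  {"claw": 1, "y": -0.5, "x": -0.3},
  {"claw": 1, "y": -0.98, "x": -0.54},
  {"claw": 1, "y": -0.98, "x": -0.54},
  {"claw": 1, "y": -0.98, "x": -0.54},
])

```text
invalid input at $.plan[0]: expected keys claw, x, y, z, roll
```

>>> arm_command([
  {"claw": 1, "x": 0, "y": 0, "z": 0, "roll": -0.9},
  {"claw": 1, "x": 0, "y": 0, "z": 0, "roll": -0.9},
  {"claw": 1, "x": 0, "y": 0, "z": 0, "roll": -0.9},
  {"claw": 1, "x": 0, "y": 0, "z": 0, "roll": -0.9},
  {"claw": 1, "x": 0, "y": 0, "z": 0, "roll": -0.9},
  {"claw": 1, "x": 0, "y": 0, "z": 0, "roll": -0.84},
  {"claw": 1, "x": -0.3, "y": -0.5, "z": 0, "roll": 0},
  {"claw": 1, "x": -0.54, "y": -0.98, "z": 0, "roll": 0},
  {"claw": 1, "x": -0.54, "y": -0.98, "z": 0, "roll": 0},
  {"claw": 1, "x": -0.54, "y": -0.98, "z": 0, "roll": 0},
], grip_force=20)

```text
time: 1.1
tool_pos: [203.4, 543.9, 186.4]
eef_rot: [0.28, -3.129, 0.001]
ft_force: [-0.0, -0.0, 0.5]
grip_width: 15.0
grip_force: 0.0
```

>>> arm_command([
  {"claw": 1, "x": -0.52, "y": -0.93, "z": 0, "roll": 0},
  {"claw": 1, "x": -0.52, "y": -0.93, "z": 0, "roll": 0},
  {"claw": 1, "x": -0.52, "y": -0.93, "z": 0, "roll": 0},
  {"claw": 1, "x": -0.52, "y": -0.93, "z": 0, "roll": 0},
  {"claw": 1, "x": -0.52, "y": -0.93, "z": 0, "roll": 0},
  {"claw": 1, "x": -0.52, "y": -0.93, "z": 0, "roll": 0},
  {"claw": 1, "x": -0.52, "y": -0.93, "z": 0, "roll": 0},
  {"claw": 1, "x": -0.52, "y": -0.93, "z": 0, "roll": 0},
  {"claw": 1, "x": -0.52, "y": -0.93, "z": 0, "roll": 0},
  {"claw": 1, "x": -0.52, "y": -0.93, "z": 0, "roll": 0},
  {"claw": 1, "x": -0.52, "y": -0.93, "z": 0, "roll": 0},
  {"claw": 1, "x": -0.52, "y": -0.93, "z": 0, "roll": 0},
  {"claw": 1, "x": -0.52, "y": -0.93, "z": 0, "roll": 0},
  {"claw": 1, "x": -0.09, "y": -0.98, "z": 0, "roll": 0},
  {"claw": 1, "x": -0.09, "y": -0.98, "z": 0, "roll": 0},
  {"claw": 1, "x": -0.09, "y": -0.98, "z": 0, "roll": 0},
  {"claw": 1, "x": -0.09, "y": -0.98, "z": 0, "roll": 0},
  {"claw": 1, "x": -0.09, "y": -0.98, "z": 0, "roll": 0},
  {"claw": 1, "x": -0.09, "y": -0.98, "z": 0, "roll": 0},
  {"claw": 1, "x": -0.09, "y": -0.98, "z": 0, "roll": 0},
])

```text
time: 3.1
tool_pos: [416.0, 197.7, 186.5]
eef_rot: [0.28, -3.129, -0.001]
ft_force: [0.7, 0.6, 1.0]
grip_width: 0.3
grip_force: 0.0
```

>>> arm_command([
  {"claw": 1, "x": -0.1, "y": -0.98, "z": 0, "roll": 0},
  {"claw": 1, "x": -0.1, "y": -0.98, "z": 0, "roll": 0},
  {"claw": 1, "x": -0.1, "y": -0.98, "z": 0, "roll": 0},
  {"claw": 1, "x": -0.1, "y": -0.98, "z": 0, "roll": 0},
  {"claw": 1, "x": -0.1, "y": -0.98, "z": 0, "roll": 0},
  {"claw": 1, "x": -0.1, "y": -0.98, "z": 0, "roll": 0},
  {"claw": 1, "x": -0.1, "y": -0.98, "z": 0, "roll": 0},
  {"claw": 1, "x": -0.1, "y": -0.98, "z": 0, "roll": 0},
  {"claw": 1, "x": -0.1, "y": -0.98, "z": 0, "roll": 0},
  {"claw": 1, "x": -0.1, "y": -0.98, "z": 0, "roll": 0},
  {"claw": 1, "x": -0.1, "y": -0.98, "z": 0, "roll": 0},
  {"claw": 1, "x": -0.1, "y": -0.98, "z": 0, "roll": 0},
  {"claw": 1, "x": -0.1, "y": -0.98, "z": 0, "roll": 0},
  {"claw": 1, "x": -0.1, "y": -0.98, "z": 0, "roll": 0},
  {"claw": 1, "x": -0.1, "y": -0.98, "z": 0, "roll": 0},
  {"claw": 1, "x": -0.1, "y": -0.98, "z": 0, "roll": 0},
  {"claw": 1, "x": -0.1, "y": -0.98, "z": 0, "roll": 0},
  {"claw": 1, "x": 0, "y": 0, "z": 0, "roll": 0},
  {"claw": 1, "x": 0, "y": 0, "z": 0, "roll": 0},
])

```text
time: 5.0
tool_pos: [508.9, -122.6, 186.4]
eef_rot: [0.28, -3.129, -0.001]
ft_force: [0.4, 0.9, 0.8]
grip_width: 1.0
grip_force: 0.0
```

Run:
```python
from h import *
s=snap('wrist','w1');o=arm.observe();print(o['tool_pos'],s['pose'].round(2))
```

```text
[ 509.05985042 -121.89917674  186.39019183] [[-1.8000e-01  9.6000e-01  2.4000e-01  4.4357e+02]
 [ 9.8000e-01  1.7000e-01  4.0000e-02 -1.3340e+02]
 [ 0.0000e+00  2.4000e-01 -9.7000e-01  3.8488e+02]
 [ 0.0000e+00  0.0000e+00  0.0000e+00  1.0000e+00]]
```

View pics/w1.png

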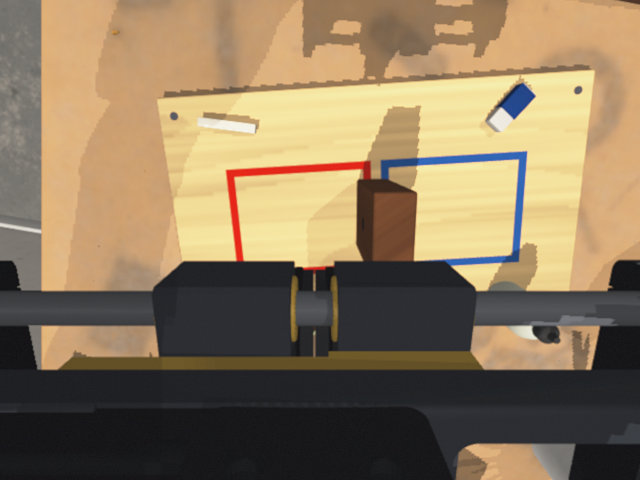

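Wrist view: the block is at (387,220), the fingers are beside it on the red side with a gap of about 27 mm, and blue lies ahead along tool +y. I'll lower beside the top and push.

>>> arm_command([
  {"claw": 1, "x": 0, "y": 0, "z": 0.8, "roll": 0},
  {"claw": 1, "x": 0, "y": 0, "z": 0.8, "roll": 0},
  {"claw": 1, "x": 0, "y": 0, "z": 0.8, "roll": 0},
  {"claw": 1, "x": 0, "y": 0, "z": 0.8, "roll": 0},
  {"claw": 1, "x": 0, "y": 0, "z": 0.8, "roll": 0},
  {"claw": 1, "x": 0, "y": 0.4, "z": 0, "roll": 0},
  {"claw": 1, "x": 0, "y": 0.4, "z": 0, "roll": 0},
  {"claw": 1, "x": 0, "y": 0.3, "z": 0, "roll": 0},
  {"claw": 1, "x": 0, "y": 0.2, "z": 0, "roll": 0},
  {"claw": 1, "x": 0, "y": 0.2, "z": 0, "roll": 0},
  {"claw": 1, "x": 0, "y": 0.2, "z": 0, "roll": 0},
  {"claw": 1, "x": 0, "y": 0.2, "z": 0, "roll": 0},
])

```text
time: 6.25
tool_pos: [502.7, -84.6, 106.8]
eef_rot: [-0.284, 3.128, 0.0]
ft_force: [0.6, 0.1, -0.1]
grip_width: 0.4
grip_force: 0.0
```

>>> arm_command([
  {"claw": 1, "x": 0, "y": 0.25, "z": 0, "roll": 0},
  {"claw": 1, "x": 0, "y": 0.25, "z": 0, "roll": 0},
  {"claw": 1, "x": 0, "y": 0.25, "z": 0, "roll": 0},
])

```text
time: 6.55
tool_pos: [499.9, -69.7, 106.6]
eef_rot: [0.285, -3.129, -0.0]
ft_force: [-0.0, -0.1, -0.7]
grip_width: 0.4
grip_force: 0.0
```

Run:
```python
from h import *
s=snap('side','b2');o=arm.observe();print(o['tool_pos'],o['ft_force'])
cv2.imwrite('pics/b2c.png',cv2.resize(s['image'][150:350,250:470,::-1],None,fx=2.5,fy=2.5))
```

```text
[499.83165085 -68.74789984 106.54120858] [ 0.41114653  1.53698487 -0.07093885]
```

View pics/b2c.png

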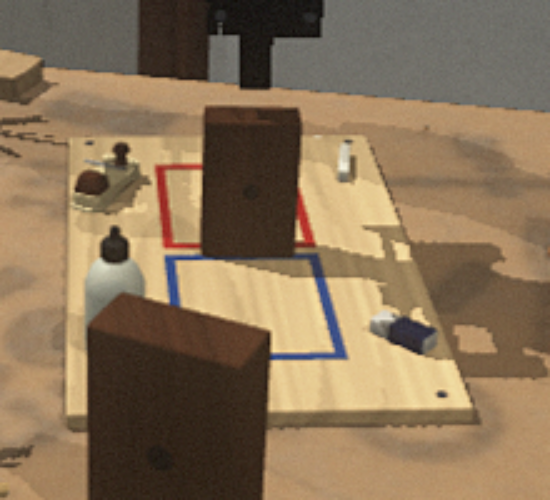

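Run:
```python
from m import *
s,P=load('b2.npz');H=np.where(s['depth']>0,P[...,2],999)
def proj(p):
    T=np.linalg.inv(s['pose']);q=T[:3,:3]@p+T[:3,3];r=s['camera_matrix']@q;return r[:2]/r[2]
print('tcp px',proj(np.array([499.8,-68.7,106.5])),'crop',(proj(np.array([499.8,-68.7,106.5]))-[250,150])*2.5)
d=s['image'].max(2)<150
for (u,v) in [(352,170),(352,180),(352,184),(345,192),(352,200),(352,215),(352,235),(352,245)]: print(u,v,P[v,u].round(1),s['depth'][v,u])
```

```text
tcp px [349.75347274 201.88433355] crop [249.38368184 129.71083388]
352 170 [497.3 -59.  172.7] 1100.2616
352 180 [496.7 -60.9 153. ] 1110.9094
352 184 [496.  -58.4 146.4] 1111.591
345 192 [510.5 -78.3 121. ] 1142.7045
352 200 [493.4 -47.4 120.3] 1113.4741
352 215 [492.1 -47.4  90.7] 1126.817
352 235 [490.7 -51.6  48.1] 1149.7853
352 245 [489.9 -52.4  26.8] 1160.1019
```

The side view shows the block at crop pixel (250,180), tilted by only a few mm, with the finger just behind its top. I'll keep pushing.

>>> arm_command([
  {"claw": 1, "x": 0, "y": 0.25, "z": 0, "roll": 0},
  {"claw": 1, "x": 0, "y": 0.25, "z": 0, "roll": 0},
  {"claw": 1, "x": 0, "y": 0.25, "z": 0, "roll": 0},
  {"claw": 1, "x": 0, "y": 0.25, "z": 0, "roll": 0},
  {"claw": 1, "x": 0, "y": 0.25, "z": 0, "roll": 0},
])

```text
time: 7.1
tool_pos: [495.4, -45.0, 106.6]
eef_rot: [-0.285, 3.129, 0.0]
ft_force: [0.8, -0.2, -0.0]
grip_width: 0.3
grip_force: 0.0
```

Run:
```python
from m import *
s=snap('side','b3');P=pts(s);o=arm.observe();print(o['tool_pos'],o['ft_force'])
for v in (195,200,215,225,235,245,250): print(v,P[v,352].round(1))
```

```text
[495.35703071 -44.13134461 106.58053967] [0.12787981 0.2243224  0.08162014]
195 [495.9 -65.2 122.1]
200 [493.5 -48.9 119.6]
215 [491.9 -46.1  91.3]
225 [491.2 -48.   70.4]
235 [490.4 -48.3  49.8]
245 [489.4 -48.   29.2]
250 [489.1 -49.2  18.1]
```

Run:
```python
from m import *
s,P=load('b3.npz')
cv2.imwrite('pics/b3c.png',cv2.resize(s['image'][60:260,250:470,::-1],None,fx=2.5,fy=2.5))
for v in range(150,194,4): print(v,P[v,345:365:6].round(0).tolist())
```

```text
150 [[497.0, 51.0, 248.0], [487.0, 50.0, 248.0], [478.0, 49.0, 249.0], [469.0, 46.0, 249.0]]
154 [[497.0, 48.0, 241.0], [487.0, 46.0, 241.0], [478.0, 45.0, 241.0], [469.0, 43.0, 241.0]]
158 [[497.0, 47.0, 233.0], [487.0, 44.0, 233.0], [479.0, 39.0, 232.0], [469.0, 39.0, 233.0]]
162 [[497.0, 45.0, 226.0], [487.0, 43.0, 226.0], [478.0, 40.0, 226.0], [469.0, 41.0, 227.0]]
166 [[496.0, 45.0, 220.0], [487.0, 43.0, 220.0], [478.0, 38.0, 218.0], [468.0, 39.0, 220.0]]
170 [[712.0, -1604.0, -438.0], [495.0, -30.0, 184.0], [485.0, -29.0, 185.0], [633.0, -1618.0, -436.0]]
174 [[712.0, -1606.0, -458.0], [495.0, -32.0, 176.0], [485.0, -33.0, 176.0], [632.0, -1615.0, -454.0]]
178 [[709.0, -1595.0, -473.0], [495.0, -33.0, 168.0], [485.0, -36.0, 168.0], [632.0, -1624.0, -477.0]]
182 [[709.0, -1600.0, -494.0], [495.0, -36.0, 159.0], [485.0, -40.0, 159.0], [630.0, -1613.0, -491.0]]
186 [[552.0, -391.0, 0.0], [495.0, -36.0, 152.0], [484.0, -36.0, 153.0], [510.0, -403.0, -1.0]]
190 [[548.0, -369.0, -1.0], [495.0, -35.0, 145.0], [484.0, -38.0, 145.0], [507.0, -378.0, -0.0]]
```

View pics/b3c.png

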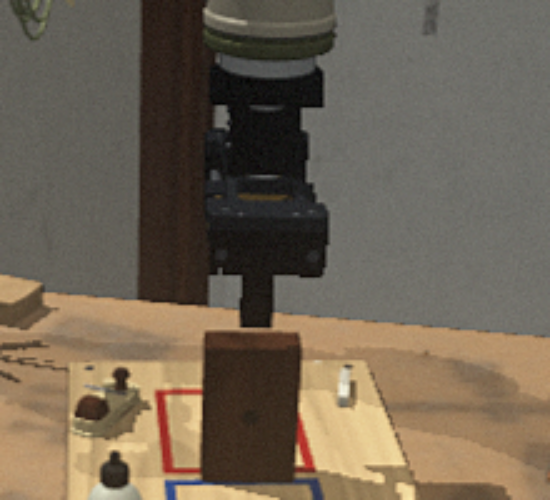

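The fingers passed over the block: their real tip is at about z 143, although 106 is reported. I'll measure that offset from both cameras before going on.

Run:
```python
from m import *
a=snap('scene','a3');o=arm.observe();print(o['tool_pos'])
for n,s in(('side',dict(np.load('b3.npz'))),('scene',a)):
    P=pts(s);m=(s['depth']>0)&(abs(P[...,0]-495)<60)&(abs(P[...,1]+44)<60)&(P[...,2]>127)&(P[...,2]<170)
    q=P[m];print(n,m.sum(),np.percentile(q,[1,5,50,95,99],axis=0).round(1).tolist())
print('wrist board z',np.median(pts(dict(np.load('w1.npz')))[210:240,440:500,2]))
```

```text
[495.43437466 -44.61407489 106.61179896]
side 185 [[481.4, -50.5, 143.2], [482.6, -41.5, 144.6], [492.9, -36.4, 156.3], [503.8, -32.9, 168.4], [506.1, -31.8, 169.6]]
scene 148 [[482.2, -56.6, 142.3], [482.7, -55.8, 143.2], [485.9, -48.6, 154.4], [499.8, -38.8, 168.4], [507.7, -38.4, 169.4]]
wrist board z 12.285415914847079
```

Both cameras put the tip at z ≈ 142 and the xy readings agree, so the reported z is about 35.5 mm low. The block is untouched. I'll back off, lower to a real z ≈ 106 (reported ~70) and push.

>>> arm_command([
  {"claw": 1, "x": 0, "y": -0.8, "z": 0, "roll": 0},
  {"claw": 1, "x": 0, "y": -0.8, "z": 0, "roll": 0},
  {"claw": 1, "x": 0, "y": -0.8, "z": 0, "roll": 0},
  {"claw": 1, "x": 0, "y": -0.8, "z": 0, "roll": 0},
  {"claw": 1, "x": 0, "y": -0.5, "z": 0, "roll": 0},
  {"claw": 1, "x": 0, "y": 0, "z": 0.6, "roll": 0},
  {"claw": 1, "x": 0, "y": 0, "z": 0.6, "roll": 0},
  {"claw": 1, "x": 0, "y": 0, "z": 0.6, "roll": 0},
  {"claw": 1, "x": 0, "y": 0.4, "z": 0, "roll": 0},
  {"claw": 1, "x": 0, "y": 0.4, "z": 0, "roll": 0},
  {"claw": 1, "x": 0, "y": 0.4, "z": 0, "roll": 0},
  {"claw": 1, "x": 0, "y": 0.3, "z": 0, "roll": 0},
  {"claw": 1, "x": 0, "y": 0.2, "z": 0, "roll": 0},
  {"claw": 1, "x": 0, "y": 0.2, "z": 0, "roll": 0},
  {"claw": 1, "x": 0, "y": 0.2, "z": 0, "roll": 0},
])

```text
time: 8.7
tool_pos: [501.3, -76.8, 70.8]
eef_rot: [-0.284, 3.128, 0.0]
ft_force: [0.3, -0.1, 0.2]
grip_width: 0.7
grip_force: 0.1
```

Run:
```python
from m import *
s=snap('side','b4');P=pts(s);o=arm.observe();print(o['tool_pos'],o['ft_force'])
for v in (195,200,215,225,235,245,250): print(v,P[v,352].round(1))
```

```text
[501.2132555  -76.09052393  70.69443985] [0.28226168 0.99430012 0.09091761]
195 [495.1 -58.5 125.1]
200 [492.8 -43.  122.3]
215 [490.8 -36.5  96. ]
225 [490.5 -41.9  73.4]
235 [490.  -44.9  51.5]
245 [489.1 -45.5  30.5]
250 [489.2 -49.9  17.7]
```

It is tilting now, with the foot holding. I'll push past the balance point.

>>> arm_command([
  {"claw": 1, "x": 0, "y": 0.25, "z": 0, "roll": 0},
  {"claw": 1, "x": 0, "y": 0.25, "z": 0, "roll": 0},
  {"claw": 1, "x": 0, "y": 0.25, "z": 0, "roll": 0},
  {"claw": 1, "x": 0, "y": 0.25, "z": 0, "roll": 0},
  {"claw": 1, "x": 0, "y": 0.2, "z": 0, "roll": 0},
  {"claw": 1, "x": 0, "y": 0.2, "z": 0, "roll": 0},
  {"claw": 1, "x": 0, "y": 0, "z": 0, "roll": 0},
  {"claw": 1, "x": 0, "y": 0, "z": 0, "roll": 0},
  {"claw": 1, "x": 0, "y": -0.8, "z": 0, "roll": 0},
  {"claw": 1, "x": 0, "y": -0.8, "z": 0, "roll": 0},
  {"claw": 1, "x": 0, "y": -0.8, "z": 0, "roll": 0},
  {"claw": 1, "x": 0, "y": -0.8, "z": 0, "roll": 0},
  {"claw": 1, "x": 0, "y": -0.8, "z": 0, "roll": 0},
  {"claw": 1, "x": 0, "y": 0, "z": 0, "roll": 0},
  {"claw": 1, "x": 0, "y": 0, "z": 0, "roll": 0},
])

```text
time: 10.25
tool_pos: [510.5, -128.0, 70.5]
eef_rot: [0.283, -3.128, -0.0]
ft_force: [0.4, 0.8, -0.1]
grip_width: 0.4
grip_force: 0.0
```

```bash
cat > lie.py <<'E'
from m import *
import sys
k=sys.argv[1]
s=snap('side','s'+k);a=snap('scene','a'+k);o=arm.observe();print(o['time'],o['tool_pos'],o['ft_force'])
for n,s in(('side',s),('scene',a)):
    P=pts(s);m=(s['depth']>0)&(abs(P[...,0]-490)<75)&(abs(P[...,1]-5)<95)&(P[...,2]>39)&(P[...,2]<50)&(s['image'].max(2)<150)
    c,l,st,_=cv2.connectedComponentsWithStats(m.astype('uint8'));m=l==1+np.argmax(st[1:,4])
    r=rect(P,m,n,0); b=np.array([[.9716,.2367],[-.2367,.9716]])
    box=cv2.boxPoints(r); print('corners in outline frame',((box-[483,15])@b.T).round(1).tolist())
h=np.hstack([s['image'][200:420,190:490] for s in (a,)]);cv2.imwrite(f'pics/l{k}.png',cv2.resize(h[:,:,::-1],None,fx=2.5,fy=2.5))
E
python3 lie.py 5
```

```text
10.35 [ 510.55454153 -127.11405924   70.49523496] [-0.21942757 -0.04935376  0.7738078 ]
side 1270 [483.3   9. ] [ 70.1 114.2] 10.9 z [40.2 44.2 46.3]
corners in outline frame [[-33.3, 52.8], [-38.9, -61.2], [31.1, -64.6], [36.7, 49.4]]
scene 2091 [484.8   5. ] [ 72.1 110.3] 10.9 z [39.8 43.1 46.1]
corners in outline frame [[-34.0, 46.6], [-39.2, -63.5], [32.8, -67.0], [38.1, 43.2]]
```

View pics/l5.png

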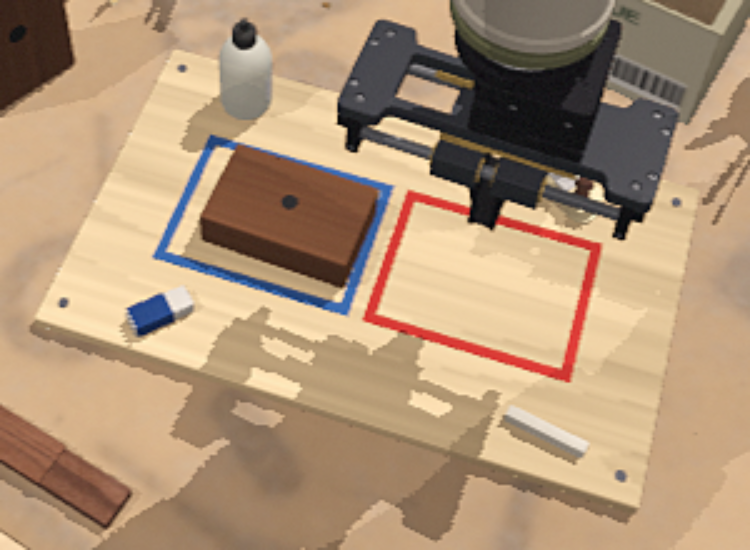

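Picture: the block lies flat at (290,215), but its foot end sits on the blue tape on the red side, about 8 mm short of centre. The fingers are clear and nothing else has moved. Next I'll nudge the foot end with the fingertips low.

>>> arm_command([
  {"claw": 1, "x": 0, "y": 0, "z": 0.82, "roll": 0},
  {"claw": 1, "x": 0, "y": 0, "z": 0.82, "roll": 0},
  {"claw": 1, "x": 0, "y": 0, "z": 0.82, "roll": 0},
  {"claw": 1, "x": 0, "y": 0, "z": 0.82, "roll": 0},
  {"claw": 1, "x": 0, "y": 0, "z": 0.82, "roll": 0},
  {"claw": 1, "x": 0, "y": 0.7, "z": 0, "roll": 0},
  {"claw": 1, "x": 0, "y": 0.7, "z": 0, "roll": 0},
  {"claw": 1, "x": 0, "y": 0.7, "z": 0, "roll": 0},
  {"claw": 1, "x": 0, "y": 0.7, "z": 0, "roll": 0},
  {"claw": 1, "x": 0, "y": 0.3, "z": 0, "roll": 0},
  {"claw": 1, "x": 0, "y": 0.2, "z": 0, "roll": 0},
  {"claw": 1, "x": 0, "y": 0.2, "z": 0, "roll": 0},
  {"claw": 1, "x": 0, "y": 0.2, "z": 0, "roll": 0},
  {"claw": 1, "x": 0, "y": 0, "z": 0, "roll": 0},
])

```text
time: 11.75
tool_pos: [497.3, -55.2, -11.3]
eef_rot: [-0.285, 3.129, 0.0]
ft_force: [-0.3, 0.2, 0.3]
grip_width: 0.6
grip_force: 0.0
```

```bash
python3 lie.py 6
```

```text
11.85 [497.31555238 -55.49156193 -11.3707011 ] [ 0.00659088 -0.31600948  0.44423935]
side 1334 [483.8   8.8] [ 69.8 115.8] 10.8 z [40.4 44.2 46.8]
corners in outline frame [[-32.6, 53.4], [-38.4, -62.3], [31.3, -65.8], [37.1, 49.9]]
scene 1257 [470.2  -4.4] [ 49.2 129.8] 5.4 z [39.8 43.  46.5]
corners in outline frame [[-31.9, 51.9], [-50.7, -76.5], [-2.1, -83.7], [16.7, 44.8]]
```

>>> arm_command([
  {"claw": 1, "x": 0, "y": 0.2, "z": 0, "roll": 0},
  {"claw": 1, "x": 0, "y": 0.2, "z": 0, "roll": 0},
  {"claw": 1, "x": 0, "y": 0.15, "z": 0, "roll": 0},
  {"claw": 1, "x": 0, "y": 0, "z": 0, "roll": 0},
])

```text
time: 12.25
tool_pos: [495.2, -43.9, -11.4]
eef_rot: [0.286, -3.129, -0.001]
ft_force: [-1.1, -0.1, -0.4]
grip_width: 0.4
grip_force: 0.0
```

```bash
python3 lie.py 7
```

```text
12.35 [495.20265766 -44.10331393 -11.43034893] [-0.06917141  0.36516561 -0.72035446]
side 1363 [483.4  14. ] [ 69.7 128.3] 10.7 z [40.2 44.3 46.8]
corners in outline frame [[-31.3, 64.8], [-38.0, -63.4], [31.6, -67.0], [38.3, 61.2]]
scene 1218 [469.   6.] [ 48.6 129.2] 6.3 z [39.6 43.2 46.7]
corners in outline frame [[-31.5, 61.8], [-48.1, -66.3], [0.1, -72.6], [16.7, 55.5]]
```

>>> arm_command([
  {"claw": 1, "x": 0, "y": -0.8, "z": 0, "roll": 0},
  {"claw": 1, "x": 0, "y": -0.8, "z": 0, "roll": 0},
  {"claw": 1, "x": 0, "y": -0.8, "z": -0.5, "roll": 0},
  {"claw": 1, "x": 0, "y": -0.3, "z": -1, "roll": 0},
  {"claw": 1, "x": 0, "y": 0, "z": -1, "roll": 0},
  {"claw": 1, "x": 0, "y": 0, "z": -1, "roll": 0},
  {"claw": 1, "x": 0, "y": 0, "z": 0, "roll": 0},
])

```text
time: 13.05
tool_pos: [506.9, -98.3, 61.6]
eef_rot: [-0.283, 3.124, 0.0]
ft_force: [0.3, -0.1, 0.6]
grip_width: 0.4
grip_force: 0.0
```

```bash
python3 lie.py 8
```

```text
13.15 [505.30651463 -97.71679063  59.05842613] [-1.02941512 -0.03840342  0.09338041]
side 1313 [482.1  22.1] [ 69.5 114.1] 10.9 z [39.9 44.2 46.5]
corners in outline frame [[-31.1, 65.9], [-36.8, -48.1], [32.7, -51.6], [38.3, 62.4]]
scene 2063 [483.1  17.7] [ 73.  110.5] 11.2 z [39.9 43.1 46.3]
corners in outline frame [[-33.3, 59.4], [-38.1, -51.0], [34.8, -54.2], [39.6, 56.2]]
```

View pics/l8.png

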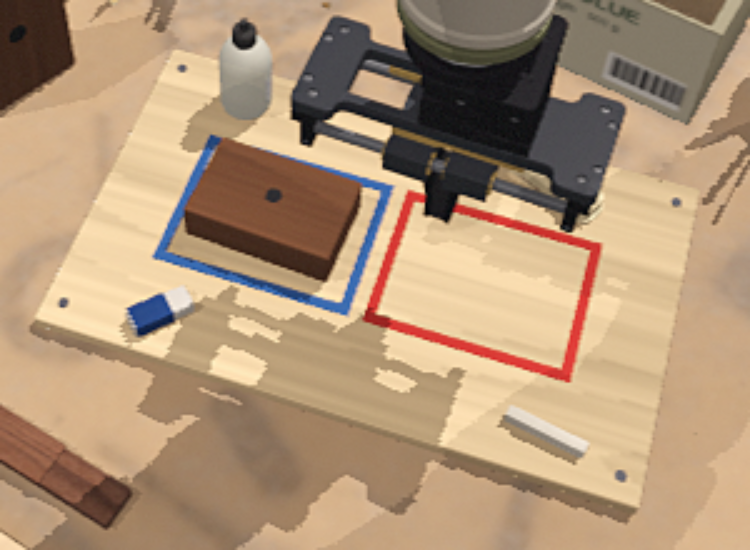

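The block now lies inside the outline at (270,205), with gaps on every visible side. I'll check the far end against the tape in the side view.

Run:
```python
from m import *
for f in('s8','b','a8'):
    s,P=load(f+'.npz');h=cv2.cvtColor(s['image'],cv2.COLOR_RGB2HSV)
    b=np.array([[.9716,.2367],[-.2367,.9716]]);q=(P[...,:2]-[483,15])@b.T
    m=(s['depth']>0)&(abs(P[...,2]-12)<6)&(h[...,0]>98)&(h[...,0]<125)&(h[...,1]>110)&(abs(q[...,0])<66)&(abs(q[...,1])<82)
    far=m&(q[...,1]>50)&(abs(q[...,0])<40);near=m&(q[...,1]<-50)&(abs(q[...,0])<40);L=m&(q[...,0]<-45)&(abs(q[...,1])<50);R=m&(q[...,0]>45)&(abs(q[...,1])<50)
    print(f,[(k.sum(),np.median(q[k],0).round(1).tolist()) for k in(far,near,L,R) if k.any()])
```

```text
s8 [(np.int64(38), [-21.9, 73.6]), (np.int64(7), [35.3, -63.2]), (np.int64(68), [-53.3, 12.9]), (np.int64(46), [55.2, -22.5])]
b [(np.int64(29), [-18.7, 73.8]), (np.int64(12), [32.5, -63.8]), (np.int64(72), [-52.8, 10.0]), (np.int64(44), [55.0, -22.3])]
a8 [(np.int64(110), [-0.8, 70.7]), (np.int64(125), [-0.6, -67.1]), (np.int64(203), [-52.6, 0.2]), (np.int64(43), [57.2, -26.9])]
```

Relative to the tape, the block is centred within about 2 mm in both cameras. I'll move over its centre and come down to just above it.

>>> arm_command([
  {"claw": 1, "x": 0, "y": 0.84, "z": 0, "roll": 0},
  {"claw": 1, "x": 0, "y": 0.84, "z": 0, "roll": 0},
  {"claw": 1, "x": 0, "y": 0.84, "z": 0, "roll": 0},
  {"claw": 1, "x": 0, "y": 0.84, "z": 0, "roll": 0},
  {"claw": 1, "x": 0, "y": 0.84, "z": 0, "roll": 0},
  {"claw": 1, "x": 0, "y": 0.84, "z": 0, "roll": 0},
  {"claw": 1, "x": 0, "y": 0.84, "z": 0, "roll": 0},
  {"claw": 1, "x": 0, "y": 0, "z": 0.7, "roll": 0},
  {"claw": 1, "x": 0, "y": 0, "z": 0.7, "roll": 0},
  {"claw": 1, "x": 0, "y": 0, "z": 0.6, "roll": 0},
  {"claw": 1, "x": 0, "y": 0, "z": 0.2, "roll": 0},
  {"claw": 1, "x": 0, "y": 0, "z": 0, "roll": 0},
  {"claw": 1, "x": 0, "y": 0, "z": 0, "roll": 0},
])

```text
time: 14.45
tool_pos: [484.1, 17.9, 14.9]
eef_rot: [-0.284, 3.129, -0.0]
ft_force: [-0.1, 0.1, -0.4]
grip_width: 0.3
grip_force: 0.0
```

>>> arm_command([
  {"claw": 1, "x": 0, "y": 0, "z": 0.1, "roll": 0},
  {"claw": 1, "x": 0, "y": 0, "z": 0.1, "roll": 0},
  {"claw": 1, "x": 0, "y": 0, "z": 0.05, "roll": 0},
  {"claw": 1, "x": 0, "y": 0, "z": 0.05, "roll": 0},
  {"claw": 1, "x": 0, "y": 0, "z": 0, "roll": 0},
])

```text
time: 14.95
tool_pos: [483.9, 18.1, 8.6]
eef_rot: [-0.285, 3.129, 0.0]
ft_force: [-0.3, 1.0, 0.5]
grip_width: 0.6
grip_force: 0.0
```

>>> arm_command([
  {"claw": 1, "x": 0, "y": 0, "z": 0.05, "roll": 0},
  {"claw": 1, "x": 0, "y": 0, "z": 0.05, "roll": 0},
])

```text
time: 15.15
tool_pos: [484.0, 18.1, 8.3]
eef_rot: [0.284, -3.128, -0.002]
ft_force: [-16.5, -0.8, 42.4]
grip_width: 0.3
grip_force: 21.1
```

Contact is firm at 42 N. I'll ease off a hair and hold for a bit over a second.

>>> arm_command([
  {"claw": 1, "x": 0, "y": 0, "z": -0.015, "roll": 0},
  {"claw": 1, "x": 0, "y": 0, "z": 0, "roll": 0},
  {"claw": 1, "x": 0, "y": 0, "z": 0, "roll": 0},
  {"claw": 1, "x": 0, "y": 0, "z": 0, "roll": 0},
])

```text
time: 15.55
tool_pos: [484.0, 18.1, 8.5]
eef_rot: [0.284, -3.129, -0.002]
ft_force: [-9.8, -1.5, 25.0]
grip_width: 0.1
grip_force: 12.6
```

>>> arm_command([
  {"claw": 1, "x": 0, "y": 0, "z": 0.005, "roll": 0},
  {"claw": 1, "x": 0, "y": 0, "z": 0, "roll": 0},
  {"claw": 1, "x": 0, "y": 0, "z": 0, "roll": 0},
  {"claw": 1, "x": 0, "y": 0, "z": 0, "roll": 0},
  {"claw": 1, "x": 0, "y": 0, "z": 0, "roll": 0},
  {"claw": 1, "x": 0, "y": 0, "z": 0, "roll": 0},
  {"claw": 1, "x": 0, "y": 0, "z": 0, "roll": 0},
  {"claw": 1, "x": 0, "y": 0, "z": 0, "roll": 0},
])

```text
time: 16.35
tool_pos: [484.0, 18.1, 8.4]
eef_rot: [0.284, -3.129, -0.002]
ft_force: [-10.8, -0.3, 27.0]
grip_width: 0.4
grip_force: 13.4
```

>>> arm_command([
  {"claw": 1, "x": 0, "y": 0, "z": -0.1, "roll": 0},
  {"claw": 1, "x": 0, "y": 0, "z": -0.5, "roll": 0},
  {"claw": 1, "x": 0, "y": 0, "z": -1, "roll": 0},
  {"claw": 1, "x": 0, "y": 0, "z": -1, "roll": 0},
  {"claw": 1, "x": 0, "y": 0, "z": -1, "roll": 0},
  {"claw": 1, "x": 0, "y": 0, "z": -1, "roll": 0},
  {"claw": 1, "x": 0, "y": 0, "z": -1, "roll": 0},
  {"claw": 1, "x": 0, "y": 0, "z": -1, "roll": 0},
  {"claw": 1, "x": 0, "y": -1, "z": 0, "roll": 0},
  {"claw": 1, "x": 0, "y": -1, "z": 0, "roll": 0},
  {"claw": 1, "x": 0, "y": -1, "z": 0, "roll": 0},
  {"claw": 1, "x": 0, "y": -1, "z": 0, "roll": 0},
  {"claw": 1, "x": 0, "y": -1, "z": 0, "roll": 0},
  {"claw": 1, "x": 0, "y": 0, "z": 0, "roll": 0},
  {"claw": 1, "x": 0, "y": 0, "z": 0, "roll": 0},
])

```text
time: 17.85
tool_pos: [501.8, -80.3, 139.1]
eef_rot: [0.283, -3.129, -0.0]
ft_force: [-0.4, 0.1, 0.0]
grip_width: 0.3
grip_force: 0.0
```

```bash
python3 lie.py 9
```

```text
17.95 [501.8018121  -79.33601048 138.91593092] [-0.13108698 -0.65808313 -0.477156  ]
side 1314 [481.9  22.1] [ 69.6 115. ] 10.9 z [40.1 44.3 46.3]
corners in outline frame [[-31.3, 66.2], [-36.9, -48.6], [32.6, -52.0], [38.2, 62.8]]
scene 2072 [483.   17.4] [ 73.1 110.6] 10.3 z [40.  43.2 46.2]
corners in outline frame [[-32.7, 59.7], [-39.2, -50.7], [33.8, -55.0], [40.2, 55.4]]
```

View pics/l9.png

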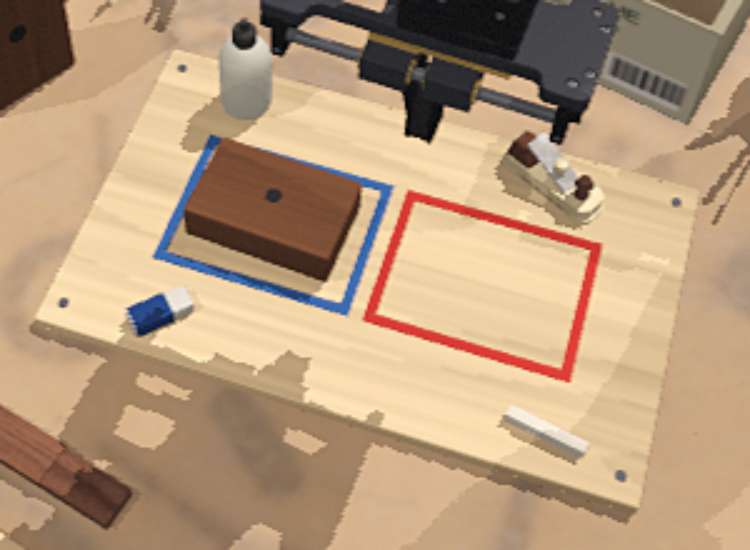

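The block lies flat inside the blue outline, unmoved by the press. The other four things are where they were, and the arm is clear.

```bash
python3 -c "
from station import arm
print(arm.close_job())"
```

```text
the job is handed in; nothing more can be done
None
```

The tail block was toppled, nudged about 11 mm into the blue outline (centred within about 2 mm), pressed at 25–42 N for just over a second and left flat and untouched, and the job is handed in at about 18 s.

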